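# Rack the carved limestone slab

## Robot

A 6-joint arm with a two-finger parallel gripper is mounted at the origin on the work surface. World frame = base frame: x ahead of the robot, y to its left, z up, the work surface at z = 0. Lengths are in mm, angles in degrees, forces in N, time in s.
With the tool pointing down it reaches from about 350 to 850 mm from the base axis. Payload 8.1 kg.
Tool frame: the origin (TCP) lies at the very end of the fingers, on their centre line; the grasp point (between the pads) lies 19 mm behind it (r.grip_point_offset is the distance from the TCP to the grasp point, in mm); z points along the fingers, y is the line along which they close (so a half turn about z gives the same grasp; the last joint's range is limited). The gripper opens to 85 mm and grips with 20 to 120 N. Pads are 22 mm wide; open, the fingers measure 114 mm over their backs; the gripper's body (76 mm by 85 mm) begins 54 mm behind the grasp point. The pads swing forward as they close: fully open they stand 13 mm farther back than shut.
Start: joints at [69.305, 7.471, 85.268, -0, 87.261, -4.893], TCP at [163.368, 577.335, 210.892] pointing down, gripper open.
Joint ranges: [-169.43, 169.43], [-51.17, 129.36], [1.28, 143.12], [-76.62, 256.62], [0, 156.53], [-152.29, 152.29]. Speed limits (degrees/s): [136.94, 136.94, 159.86, 180, 180, 180].

## Interface

Orientations are given as [roll, pitch, yaw] about the fixed x, y, z axes, in that order (R = Rz(yaw) Ry(pitch) Rx(roll)).
In Python, from bench import status, eyes, r gives the robot as it stands.
- The arm moves only by the shell command python3 -m handwheel 'ROWS' [FORCE]. ROWS is a JSON object whose one key "series" holds a list that holds one entry, the list of rows, each a list of 7 numbers: the shift along the tool's x, y, z in cm, then the turn, a rotation vector about the tool's x, y, z in rad, then the opening, from 0 (shut) to 1 (fully open). In form: {"series": [[[tx, ty, tz, rx, ry, rz, claw], ...]]}. A call has 1 to 12 rows; each row is the pose to reach, as a shift and turn from the pose commanded when the call began, along the tool's axes at that moment; what a row does not reach only later rows make up. A row lasts 1/8 s, in which the tool goes at most 62.5 mm and 10.7 degrees, less where a joint would pass 70% of its speed; a pose out of reach is approached as far as the arm can. A call with a gripper value outside its range is refused whole. The fingers move at their own pace and stop on an object; FORCE is the grip in N (left out, the last holds). Time passes only in rows, so rows that repeat a pose let the fingers close. It gives the time, the measured TCP pose, the force, the opening and the grip force at its end, in the units of the state.
- status.sense(): the state, without advancing time (a new reading comes with each control period).
- eyes.snapshot(name): name is "side" or "top"; returns a dict with "img" (400x640x3 uint8, red, green, blue), "mtx" (3x3 intrinsics, pixels), "R" (3x3) and "t" (3): a world point X has camera coordinates R X + t. Camera axes: x right, y down, z forward; pixel columns grow to the right and rows downward; lengths in mm; the calibration is good to about 2 mm. A picture is of the moment at which its call begins. There is no depth.
- r.hand_in(): hands the job in; it is judged then, once.
The state is a dict: "time": time; "joint_pos": joint angles; "qd": joint speeds; "joint_efforts": joint torques, N m; "tool_pos": TCP position; "tcp_rot": TCP orientation; "ft_force": force on the tool from outside, world axes, zero at the start; "wrist_torque": the same for the moment, N m; "finger_gap": finger opening in mm; "grip_force": force on a finger pad.
Only numpy, scipy, OpenCV 4.12 (cv2) and the standard library are available. Lean on these libraries where they do the work, as an engineer would, in place of code of your own. Each camera call takes 0.05 s, during which the arm holds its last target. There are 200 camera calls.

## Task

Take the cream-white limestone slab out of its bench stand and stand it on edge, upright as it is now, in the rack slot lined with blue, roughly centred along the slot. Lower it until it rests on the slot's floor before you let go, do not drop it in. Leave the red sandstone slab in its stand and the dark slate slab in the rack.

Things in the scene. Friction and masses are not known exactly. Their poses are not given: they have to be found in the camera images.
- limestone: cream-white limestone slab, rosette low on each face, 110 long x 20 thick x 100 mm tall, about 0.55 kg, upright on a long edge. Origin: centre of its underside; x along the length, y through the thickness, z up. Starts loose in a low fixed wooden stand: underside 10 mm over the bench, battens beside it 28 mm high; pinch it across the thickness above those. Either way round will do.
- blue_liner: blue liner, 156 x 32 mm, on the floor of one of 3 parallel slots, 64 mm apart in y, in a fixed wooden rack 130 mm long. Origin: mid slot, on the liner's top, 14 mm over the bench, where the slab's underside rests; x along the slot, y across, z up. Slot 34 mm wide up to 24 mm over the liner, then 45 degree slopes to peaks 39 mm over it. Other slots: one lined yellow (stays empty), one with slab.
- sandstone: bystander: red-brown sandstone slab of the same size and shape as the limestone one, in an identical stand; stands may change places. Origin and axes as for the limestone slab. Stays where it is.
- slate: bystander: dark grey slate slab, same size, standing loose in one of the rack's other slots, 64 or 128 mm from the blue one. Origin and axes as for the limestone slab. Stays where it is.

How it is judged (in metres and radians):
On the way:
1. the limestone slab, still held by the fingers, is lowered into the blue slot to within 15 mm of the liner (x of limestone in the frame of blue_liner between -0.035 and 0.035 m and y of limestone in the frame of blue_liner between -0.017 and 0.017 m and z of limestone in the frame of blue_liner between -0.01 and 0.015 m and contact force between the fingers and limestone above 0.5 N), for 0.1 s.
At the end, for the whole second after the job is handed in: The limestone slab stands released and still in the blue slot: underside within 6 mm of the liner, within 25 mm of the middle lengthways and 14 mm across, upright within 10 degrees, along the slot within 11. Sandstone and slate still stand within 30 mm of their starts (x of limestone in the frame of blue_liner between -0.025 and 0.025 m and y of limestone in the frame of blue_liner between -0.014 and 0.014 m and z of limestone in the frame of blue_liner between -0.006 and 0.006 m and angle between limestone's own z axis and vertical below 0.18 rad and angle between the x axis of limestone and the x axis of blue_liner, either way round below 0.2 rad and linear speed of limestone below 0.02 m/s and contact force between the fingers and limestone below 0.1 N and distance of each of sandstone, slate from where it was at the start of the episode below 0.03 m and angle between each of sandstone, slate's own z axis and vertical below 0.3 rad); the robot touches nothing.
It fails at once if the sandstone or the slate slab is shifted by more than 30 mm or tipped by more than 17 degrees (distance of any of sandstone, slate from where it was at the start of the episode above 0.03 m or angle between any of sandstone, slate's own z axis and vertical above 0.3 rad).
It also fails if it takes over 40 s, if anything falls off the work surface, if the arm or the gripper's body presses on something with over 40 N, if the wrist force passes 120 N, or if a joint passes its speed limit or range.

## Working session

There is one attempt and no reset: what is moved stays moved. The work goes in short steps, Python scripts to look and compute and a shell command to move; the robot and the scene stay as the last step left them, time stands still between calls to the robot, and variables do not carry over. Pictures are saved under pics/ and viewed, at most 10 in all, crops included, and the job is handed in when it is done.

```bash
mkdir -p pics; ls; python3 - <<'E'
from bench import status, eyes, r
import cv2,numpy as np
for n in("side","top"):
    s=eyes.snapshot(n); cv2.imwrite(f"pics/{n}0.png",s["img"][:,:,::-1])
    np.savez(f"{n}0.npz",**s); print(n,s["mtx"].round(1).tolist(),s["R"].round(3).tolist(),s["t"].round(1).tolist())
print(status.sense(), r.grip_point_offset)
E
```

```text
pics
side [[384.1, 0.0, 323.5], [0.0, 384.1, 205.0], [0.0, 0.0, 1.0]] [[0.917, -0.398, 0.002], [-0.223, -0.516, -0.827], [0.331, 0.758, -0.562]] [-505.9, 178.3, 733.2]
top [[384.0, 0.0, 323.2], [0.0, 384.0, 189.5], [0.0, 0.0, 1.0]] [[0.01, -0.999, 0.034], [-0.984, -0.016, -0.179], [0.179, -0.031, -0.983]] [12.6, 545.7, 775.7]
{'time': 0.1, 'joint_pos': array([ 6.93051921e+01,  7.51063631e+00,  8.53226628e+01,  2.01014154e-06,
        8.72598906e+01, -4.89331164e+00]), 'qd': array([-0.04779417, -0.08257107, -0.24356036, -0.07464968, -0.02117171,
        0.0464063 ]), 'joint_efforts': array([ 7.06538231e-04, -5.70946705e+01, -5.01945662e+01, -2.33984374e-04,
        8.04579060e-03, -3.97102929e-05]), 'tool_pos': array([163.18252946, 576.85084735, 209.95446028]), 'tcp_rot': array([-1.79907150e+02, -7.95113994e-03,  1.64198497e+02]), 'ft_force': array([ 0.24114194, -0.3157656 ,  0.52642004]), 'wrist_torque': array([0.01398841, 0.04775615, 0.05122804]), 'grip_force': 0.0, 'finger_gap': 85.41753740602134} 18.700000000000003
```

View pics/side0.png

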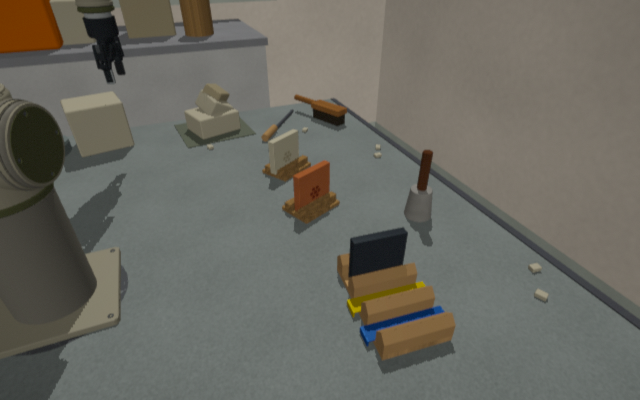

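View pics/top0.png

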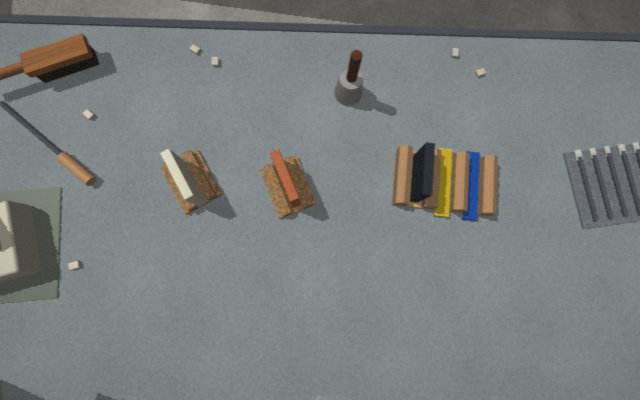

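The side view shows the limestone at about (284,150), sandstone (312,187), slate (378,252) and blue liner (402,325). The top view shows the limestone top at (177,175), sandstone (285,178), slate (424,172), yellow (444,182) and blue liner (473,186). Next I extract the masks and corners.

```bash
cat > h.py <<'E'
import numpy as np,cv2
def load(n): return dict(np.load(n))
def ray(s,p):
    d=s["R"].T@np.linalg.solve(s["mtx"],[p[0],p[1],1.]); return -s["R"].T@s["t"],d/np.linalg.norm(d)
def plane(s,p,z):
    c,d=ray(s,p); return c+d*(z-c[2])/d[2]
def tri(s1,p1,s2,p2):
    c1,d1=ray(s1,p1);c2,d2=ray(s2,p2)
    k=np.linalg.lstsq(np.c_[d1,-d2],c2-c1,rcond=None)[0]
    a=c1+k[0]*d1;b=c2+k[1]*d2; return (a+b)/2,np.linalg.norm(a-b)
def proj(s,X):
    q=s["mtx"]@(s["R"]@np.asarray(X,float)+s["t"]); return q[:2]/q[2]
def mask(s,box,f):
    u0,v0,u1,v1=box; m=np.zeros((400,640),np.uint8)
    h=cv2.cvtColor(s["img"],cv2.COLOR_RGB2HSV).astype(int)
    m[v0:v1,u0:u1]=f(h)[v0:v1,u0:u1]*255
    n,l,st,c=cv2.connectedComponentsWithStats(m); i=1+np.argmax(st[1:,4]); return (l==i).astype(np.uint8)*255
cream=lambda h:(h[...,1]<75)&(h[...,2]>140)&(h[...,0]<40)
blue=lambda h:(h[...,0]>100)&(h[...,0]<130)&(h[...,1]>140)
def poly(m,e=2.5):
    c=max(cv2.findContours(m,0,1)[0],key=cv2.contourArea); return cv2.approxPolyDP(c,e,True)[:,0],cv2.minAreaRect(c)
E
python3 - <<'E'
from h import *
T,S=load("top0.npz"),load("side0.npz")
for nm,s in(("T",T),("S",S)): print(nm,"cam",(-s["R"].T@s["t"]).round())
for nm,s,b,f in(("limeT",T,(150,140,225,215),cream),("limeS",S,(255,120,315,180),cream),("blueT",T,(455,140,500,230),blue),("blueS",S,(350,300,460,350),blue)):
    m=mask(s,b,f);p,rc=poly(m);print(nm,(m>0).sum(),p.tolist(),cv2.boxPoints(rc).round(1).tolist())
a=cv2.resize(T["img"][135:220,155:225],None,fx=5.5,fy=5.5,interpolation=0)
b=cv2.resize(S["img"][120:185,250:320],None,fx=5.5,fy=5.5,interpolation=0)
o=np.zeros((470,790,3),np.uint8);o[:a.shape[0],:a.shape[1]]=a;o[:b.shape[0],395:395+b.shape[1]]=b
cv2.imwrite("pics/crop.png",o[...,::-1])
E
```

```text
T cam [398.  46. 860.]
S cam [ 261. -666.  560.]
limeT 555 [[168, 148], [160, 153], [184, 199], [192, 193]] [[159.0, 152.5], [168.3000030517578, 147.6999969482422], [192.8000030517578, 194.60000610351562], [183.5, 199.39999389648438]]
limeS 108 [[296, 130], [292, 129], [270, 142]] [[269.20001220703125, 140.39999389648438], [294.79998779296875, 127.5999984741211], [296.3999938964844, 130.8000030517578], [270.79998779296875, 143.60000610351562]]
blueT 648 [[468, 152], [469, 201], [468, 210], [462, 218], [476, 219], [478, 153]] [[462.0, 218.8000030517578], [465.70001220703125, 151.5], [479.70001220703125, 152.3000030517578], [476.0, 219.60000610351562]]
blueS 684 [[443, 311], [437, 306], [362, 326], [360, 331], [367, 345], [374, 339], [376, 329]] [[358.20001220703125, 327.70001220703125], [435.1000061035156, 293.29998779296875], [443.0, 311.0], [366.1000061035156, 345.3999938964844]]
```

View pics/crop.png

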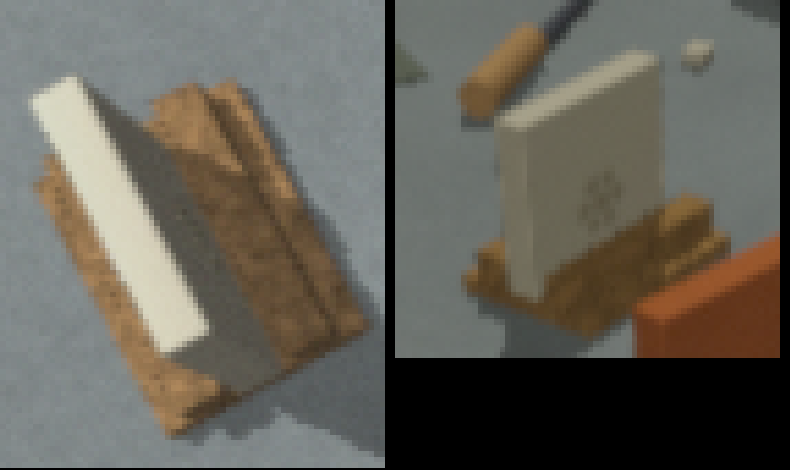

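The crop shows the whole top face of the limestone in both views. In the side view its corners are near (268.5,142.5), (274,144), (298,132) and (294.5,129). Next I triangulate them and cast the liner corners.

```bash
python3 - <<'E'
from h import *
T,S=load("top0.npz"),load("side0.npz")
for t,q in (((192.8,194.6),(274,143.8)),((183.5,199.4),(268.2,142.4)),((168.3,147.7),(298,131.6)),((159,152.5),(294.2,128.8))):
    P,e=tri(T,t,S,q);print("lime",P.round(1),round(e,1),"z110:",plane(T,t,110).round(1))
for t,q in (((461.7,218.7),(360.3,329.5)),((476.3,219.6),(367,344.5)),((468,152),(437,306))):
    P,e=tri(T,t,S,q);print("blue",P.round(1),round(e,1),"T14:",plane(T,t,14).round(1),"S14:",plane(S,q,14).round(1))
for t in ((478.5,152.3),(469,201)): print(plane(T,t,14).round(1))
def v(s,b,k):return cv2.resize(s["img"][b[1]:b[3],b[0]:b[2]],None,fx=k,fy=k,interpolation=0)
a=v(T,(385,135,505,225),3.3);b=v(S,(335,290,460,362),3.2)
o=np.zeros((300,800,3),np.uint8);o[:a.shape[0],:a.shape[1]]=a;o[:b.shape[0],400:400+b.shape[1]]=b
cv2.imwrite("pics/crop2.png",o[...,::-1])
E
```

```text
lime [522.3 278.6 104.8] 2.8 z110: [520.  277.3 110. ]
lime [511.9 296.7 103.3] 1.2 z110: [510.3 294.6 110. ]
lime [615.7 335.3 102.7] 1.1 z110: [614.2 332.4 110. ]
lime [606.9 351.  106.3] 4.1 z110: [603.9 349.9 110. ]
blue [ 492.4 -295.5    5. ] 1.4 T14: [ 490.7 -291.7   14. ] S14: [ 489.3 -301.6   14. ]
blue [ 489.3 -327.8    6.3] 1.4 T14: [ 489.2 -324.7   14. ] S14: [ 485.4 -332.4   14. ]
blue [ 643.  -313.    16.2] 4.0 T14: [ 645.6 -314.9   14. ] S14: [ 642.3 -311.4   14. ]
[ 645.3 -339.5   14. ]
[ 531.  -310.6   14. ]
```

View pics/crop2.png

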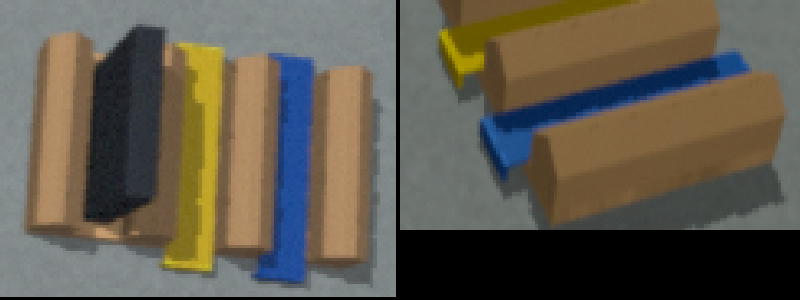

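The crop shows the blue slot outermost, with yellow between it and the slate. The liner's near end is at top (462–476,219), and its right edge runs to (478.5,152). The cast sizes match the text: slab 109x20, liner 157x33. Estimates are limestone (563,314.5) at yaw 30.4° and liner (568,-316) at yaw -5.4°. Now I work out the move shifts.

```bash
cat > go.py <<'E'
# shift from the commanded pose (pos, yaw, tool down) to target, in tool axes cm, and turn about tool z
import numpy as np
from scipy.spatial.transform import Rotation as Ro
from bench import status
def go(target,yaw,frm=None):
    s=status.sense();p=np.array(s["tool_pos"] if frm is None else frm[:3],float);e=np.array(s["tcp_rot"] if frm is None else frm[3:],float)
    A=Ro.from_euler("xyz",e,degrees=True);B=Ro.from_euler("xyz",[180,0,yaw],degrees=True)
    return A.inv().apply(np.array(target)-p).round(2)/10,(A.inv()*B).as_rotvec().round(4)
E
python3 - <<'E'
from h import *; from go import go
S=load("side0.npz");T=load("top0.npz")
print("cube foot",plane(S,(80,154),0).round(),plane(S,(132,148),0).round(),"stone",plane(S,(186,135),0).round(),plane(S,(240,130),0).round())
print("sand",plane(T,(285,178),110).round(),"slate",plane(T,(424,172),114).round())
print(go((563,314.5,211),210.4,[163.368,577.335,210.892,180,0,164.198]))
E
```

```text
cube foot [-12. 669.   0.] [142. 650.   0.] stone [320. 688.   0.] [506. 657.   0.]
sand [556.  98. 110.] slate [ 573. -180.  114.]
(array([-4.5610e+01, -1.4408e+01, -1.1000e-02]), array([ 0.    ,  0.    , -0.8064]))
```

```bash
python3 -m handwheel '{"series": [[[-5.7,-1.8,-1,0,0,-0.1,1],[-11.4,-3.6,-1,0,0,-0.2,1],[-17.1,-5.4,-1,0,0,-0.3,1],[-22.8,-7.2,-1,0,0,-0.4,1],[-28.5,-9,-1,0,0,-0.5,1],[-34.2,-10.8,-1,0,0,-0.6,1],[-39.9,-12.6,-1,0,0,-0.7,1],[-45.6,-14.4,0,0,0,-0.8064,1],[-45.6,-14.4,0,0,0,-0.8064,1],[-45.6,-14.4,0,0,0,-0.8064,1],[-45.6,-14.4,0,0,0,-0.8064,1],[-45.6,-14.4,0,0,0,-0.8064,1]]]}' 60
python3 - <<'E'
from h import *; from bench import eyes,status
print(status.sense()["joint_pos"].round(1))
o=[]
for n in("top","side"):
    s=eyes.snapshot(n);np.savez(n+"1.npz",**s)
    p=status.sense()["tool_pos"];u,v=proj(s,p);print(n,(u,v))
    u,v=int(u),int(v);o.append(cv2.resize(s["img"][max(v-60,0):max(v-60,0)+110,u-65:u+65],(390,330)))
cv2.imwrite("pics/a1.png",np.hstack(o)[...,::-1])
E
```

```text
time: 1.6
tool_pos: [562.2, 315.7, 211.4]
tcp_rot: [180.0, 0.0, -149.5]
ft_force: [-0.5, 0.6, -0.8]
finger_gap: 85.7
grip_force: 0.0
[ 24.8  14.3  77.5   0.   88.1 -95.7]
top (np.float64(154.268179108884), np.float64(160.1512989780837))
side (np.float64(280.84547846760773), np.float64(99.89282267144843))
```

View pics/a1.png

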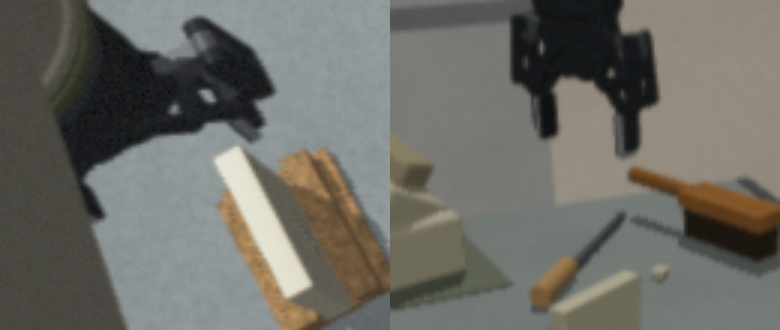

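The fingers straddle the slab line with the right yaw, centred at side crop column 193 against 195 predicted. I descend to TCP z≈60 and close.

```bash
python3 -m handwheel '{"series": [[[0,0,4,0,0,0,1],[0,0,8,0,0,0,1],[0,0,12,0,0,0,1],[0,0,15.1,0,0,0,1],[0,0,15.1,0,0,0,1],[0,0,15.1,0,0,0,1],[0,0,15.1,0,0,0,0],[0,0,15.1,0,0,0,0],[0,0,15.1,0,0,0,0],[0,0,15.1,0,0,0,0],[0,0,15.1,0,0,0,0],[0,0,15.1,0,0,0,0]]]}' 60
```

```text
time: 3.2
tool_pos: [563.3, 314.6, 60.4]
tcp_rot: [-180.0, 0.0, -149.6]
ft_force: [-0.3, -2.6, 4.7]
finger_gap: 19.6
grip_force: 59.9
```

Gripped at 19.6 mm. I lift and look.

```bash
python3 -m handwheel '{"series": [[[0,0,-2,0,0,0,0],[0,0,-5,0,0,0,0],[0,0,-9,0,0,0,0],[0,0,-13,0,0,0,0],[0,0,-17,0,0,0,0],[0,0,-17,0,0,0,0],[0,0,-17,0,0,0,0],[0,0,-17,0,0,0,0]]]}'
python3 - <<'E'
from h import *; from bench import eyes,status; from go import go
o=[]
for n in("top","side"):
    s=eyes.snapshot(n);np.savez(n+"2.npz",**s)
    u,v=map(int,proj(s,status.sense()["tool_pos"]));print(n,u,v);o.append(cv2.resize(s["img"][max(v-60,0):max(v-60,0)+110,u-65:u+65],(390,330)))
cv2.imwrite("pics/a2.png",np.hstack(o)[...,::-1])
print(go((568,-316,230),174.6))
E
```

```text
time: 4.2
tool_pos: [561.5, 314.0, 226.7]
tcp_rot: [180.0, -0.3, -149.6]
ft_force: [0.3, 0.5, -6.1]
finger_gap: 19.0
grip_force: 59.2
top 151 158
side 280 94
(array([ 31.368, -54.657,  -0.156]), array([-0.0008, -0.0037,  0.6249]))
```

View pics/a2.png

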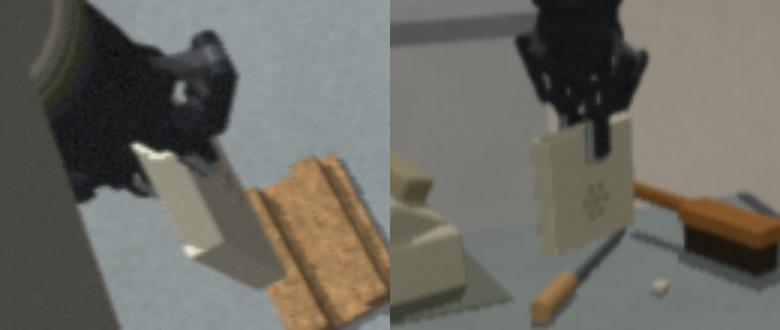

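The slab is held upright. TCP projects to its mid-height at crop (195,180), so the underside is 50 mm below TCP with no slip. I carry it over at height.

```bash
python3 -m handwheel '{"series": [[[1.4,-2.5,-0.3,0,0,0.03,0],[4.2,-7.3,-0.3,0,0,0.08,0],[7.2,-12.6,-0.3,0,0,0.14,0],[10.3,-18,-0.3,0,0,0.2,0],[13.4,-23.3,-0.3,0,0,0.27,0],[16.5,-28.7,-0.3,0,0,0.33,0],[19.6,-34.1,-0.3,0,0,0.39,0],[22.6,-39.4,-0.3,0,0,0.45,0],[25.7,-44.8,-0.3,0,0,0.51,0],[28.3,-49.4,-0.3,0,0,0.56,0],[30.2,-52.7,-0.2,0,0,0.6,0],[31.4,-54.7,-0.2,0,0,0.625,0]]]}'
python3 -m handwheel '{"series": [[[0,0,0,0,0,0,0],[0,0,0,0,0,0,0],[0,0,0,0,0,0,0],[0,0,0,0,0,0,0]]]}'
python3 - <<'E'
from h import *; from bench import eyes,status; from go import go
o=[]
for n in("top","side"):
    s=eyes.snapshot(n);np.savez(n+"3.npz",**s)
    u,v=map(int,proj(s,status.sense()["tool_pos"]));print(n,u,v,proj(s,(568,-316,14)));v0=max(v-20,0);v0=min(v0,260);o.append(cv2.resize(s["img"][v0:v0+140,u-65:u+65],(390,420)));print(v0)
cv2.imwrite("pics/a3.png",np.hstack(o)[...,::-1])
print(go((568,-316,230),174.6))
E
```

```text
time: 5.8
tool_pos: [568.1, -317.8, 230.5]
tcp_rot: [179.9, -0.1, 174.4]
ft_force: [-0.5, 0.5, -5.4]
finger_gap: 18.7
grip_force: 59.7
time: 6.3
tool_pos: [569.2, -315.1, 232.2]
tcp_rot: [-180.0, 0.0, 174.7]
ft_force: [0.4, 0.5, -5.5]
finger_gap: 18.9
grip_force: 59.8
top 522 160 [470.42370631 184.9611754 ]
140
side 422 220 [403.90684607 320.98441659]
200
(array([ 0.107, -0.065,  0.211]), array([-0.0001,  0.0002,  0.0008]))
```

View pics/a3.png

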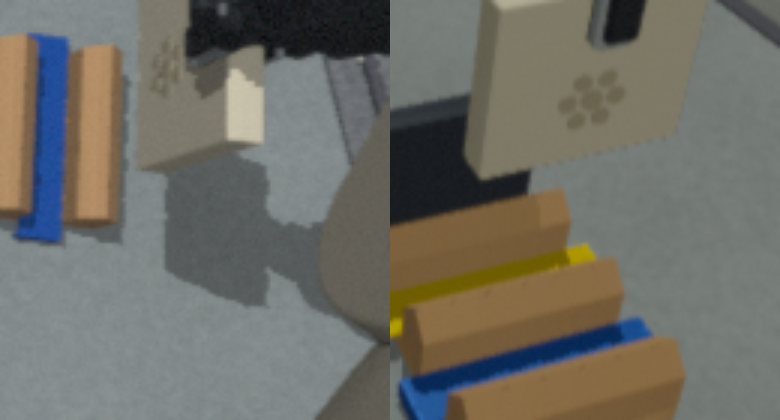

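The slab hangs upright above the rack and parallel to the slot; its near lower corner is at side crop (482,178). I lower it to just above the peaks and check the fit.

```bash
python3 -m handwheel '{"series": [[[0,0,4,0,0,0,0],[0,0,7,0,0,0,0],[0,0,10,0,0,0,0],[0,0,11.5,0,0,0,0],[0,0,11.5,0,0,0,0],[0,0,11.5,0,0,0,0],[0,0,11.5,0,0,0,0]]]}'
python3 - <<'E'
from h import *; from bench import eyes,status
o=[]
for n,(u0,v0) in(("top",(405,120)),("side",(335,220))):
    s=eyes.snapshot(n);np.savez(n+"4.npz",**s)
    o.append(cv2.resize(s["img"][v0:v0+140,u0:u0+130],(390,420)))
cv2.imwrite("pics/a4.png",np.hstack(o)[...,::-1])
E
```

```text
time: 7.28
tool_pos: [569.9, -316.7, 118.9]
tcp_rot: [-179.9, 0.2, 174.6]
ft_force: [-0.1, -0.4, -5.0]
finger_gap: 19.0
grip_force: 59.7
```

View pics/a4.png

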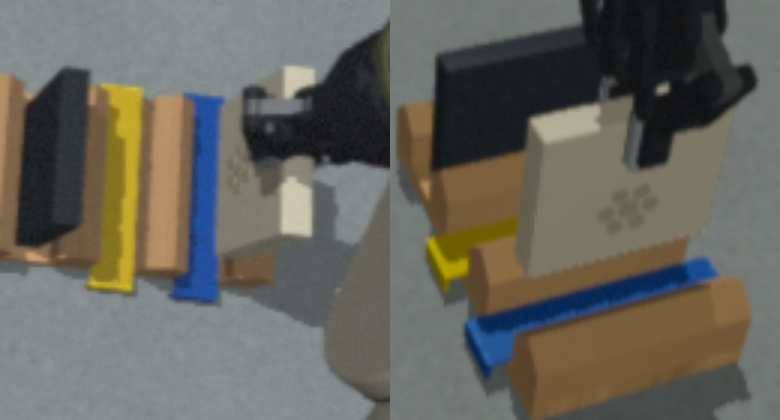

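```bash
python3 - <<'E'
from h import *
T,S=load("top4.npz"),load("side4.npz")
print(plane(T,(477.7,205),68.9),"exp 516,-301.5")
print(plane(S,(383.3,311.7),68.9),"exp 514,-321.5")
print(proj(T,(516.1,-301.5,68.9)),proj(S,(514.2,-321.5,68.9)))
# slot side references, side view: liner near corners top surface, far corner
m=mask(T,(455,140,500,230),blue);print(poly(m)[0].tolist())
for p in((462,218),(476,219.5)):print(plane(T,p,14).round(1))
for p in((335+77/3,220+322/3),(335+98/3,220+362/3),(335+320/3,220+260/3)):print("S",plane(S,p,14).round(1))
print("exp liner corners",[ (568-78*.9955+s*16*.094,-316+78*.094+s*16*.9955) for s in(1,-1)])
E
```

```text
[ 514.13754438 -305.5226295    68.9       ] exp 516,-301.5
[ 516.90000331 -322.19199201   68.9       ] exp 514,-321.5
[475.76031354 204.04897473] [381.63230891 311.91408729]
[[468, 152], [469, 202], [462, 218], [476, 219], [478, 153]]
[ 492.3 -292.4   14. ]
[ 489.4 -324.    14. ]
S [ 492.  -297.8   14. ]
S [ 490.  -326.3   14. ]
S [ 649.1 -316.1   14. ]
exp liner corners [(491.855, -292.74), (488.847, -324.596)]
```

Both views agree within a few mm and their biases average out to the present line. The slot has ±7 mm of play plus chamfers, so I lower slowly and watch the force.

```bash
python3 -m handwheel '{"series": [[[0,0,1,0,0,0,0],[0,0,2,0,0,0,0],[0,0,2.5,0,0,0,0],[0,0,3,0,0,0,0],[0,0,3.5,0,0,0,0],[0,0,4,0,0,0,0],[0,0,4,0,0,0,0],[0,0,4,0,0,0,0],[0,0,4,0,0,0,0]]]}'
python3 - <<'E'
from h import *; from bench import eyes,status
print(status.sense()["wrist_torque"])
o=[]
for n,(u0,v0) in(("top",(405,120)),("side",(335,220))):
    s=eyes.snapshot(n);np.savez(n+"5.npz",**s)
    o.append(cv2.resize(s["img"][v0:v0+140,u0:u0+130],(390,420)))
cv2.imwrite("pics/a5.png",np.hstack(o)[...,::-1])
E
```

```text
time: 8.5
tool_pos: [569.1, -316.2, 77.3]
tcp_rot: [-180.0, 0.0, 174.6]
ft_force: [0.3, -0.5, -5.0]
finger_gap: 19.3
grip_force: 59.9
[ 0.00037512  0.03006997 -0.0237536 ]
```

View pics/a5.png

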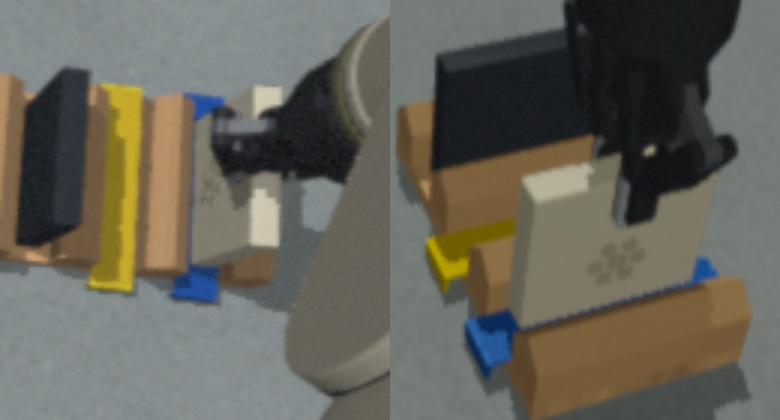

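The slab is in the slot between the ridges with no contact force; blue shows at both ends. I lower the remaining ~13 mm gently.

```bash
python3 -m handwheel '{"series": [[[0,0,0.4,0,0,0,0],[0,0,0.8,0,0,0,0],[0,0,1.1,0,0,0,0],[0,0,1.2,0,0,0,0],[0,0,1.25,0,0,0,0],[0,0,1.3,0,0,0,0],[0,0,1.3,0,0,0,0],[0,0,1.3,0,0,0,0]]]}'
```

```text
time: 9.6
tool_pos: [569.1, -316.2, 64.5]
tcp_rot: [-180.0, 0.0, 174.6]
ft_force: [-3.0, 0.8, 2.0]
finger_gap: 19.3
grip_force: 60.8
```

The force went from -5 to +2 N at z 64.5, which matches the expected 64, so the slab rests on the liner. I press 0.5 mm more, then open.

```bash
python3 -m handwheel '{"series": [[[0,0,0.05,0,0,0,0],[0,0,0.05,0,0,0,0],[0,0,0.05,0,0,0,0.3],[0,0,0.05,0,0,0,0.4],[0,0,0.05,0,0,0,0.6],[0,0,0.05,0,0,0,0.7],[0,0,0.05,0,0,0,0.7],[0,0,0.05,0,0,0,0.7]]]}'
python3 -m handwheel '{"series": [[[0,0,-1,0,0,0,0.7],[0,0,-3,0,0,0,0.7],[0,0,-6,0,0,0,0.7],[0,0,-10,0,0,0,0.7],[0,0,-15,0,0,0,0.7],[0,0,-19,0,0,0,0.7],[0,0,-19,0,0,0,0.7],[0,0,-19,0,0,0,0.7],[0,0,-19,0,0,0,0.7]]]}'
python3 - <<'E'
from h import *; from bench import eyes,status
o=[]
for n,(u0,v0) in(("top",(405,120)),("side",(335,220))):
    s=eyes.snapshot(n);np.savez(n+"6.npz",**s)
    o.append(cv2.resize(s["img"][v0:v0+140,u0:u0+130],(390,420)))
    print(n,"exp top centre",proj(s,(568,-316,114)),"ends",proj(s,(568-54.8,-316+5.2,114)),proj(s,(568+54.8,-316-5.2,114)))
    m=mask(s,(u0,v0,u0+130,v0+140),cream);print(poly(m)[0].tolist())
cv2.imwrite("pics/a6.png",np.hstack(o)[...,::-1])
E
```

```text
time: 10.6
tool_pos: [568.9, -316.1, 63.4]
tcp_rot: [180.0, 0.0, 174.6]
ft_force: [0.0, -0.6, 0.0]
finger_gap: 59.6
grip_force: 0.0
time: 11.72
tool_pos: [568.3, -315.7, 252.1]
tcp_rot: [179.9, -0.1, 174.6]
ft_force: [0.5, -0.4, 0.1]
finger_gap: 59.7
grip_force: 0.0
top exp top centre [490.77099478 175.52782845] ends [490.06030059 202.35755702] [491.46362482 149.38004776]
[[486, 150], [485, 201], [494, 202], [496, 151]]
side exp top centre [411.34363781 280.07227023] ends [380.07900143 287.89389852] [441.2050032  272.60170516]
[[443, 277], [438, 271], [380, 284], [379, 287], [386, 293]]
```

View pics/a6.png

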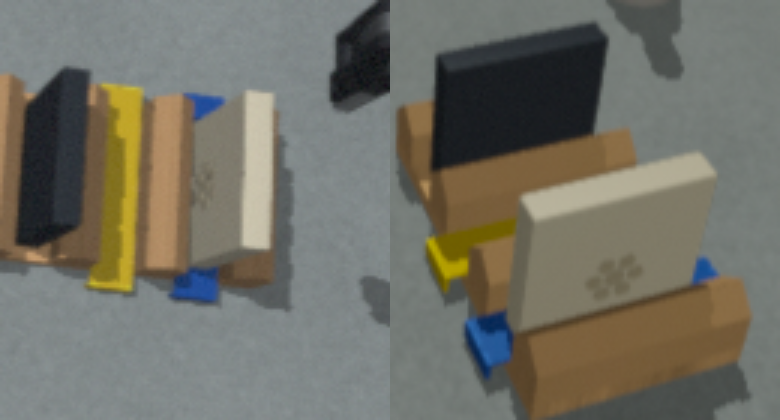

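The slab stands upright in the blue slot. Its top face lies within about 1 px of the expected spot in both views, it is released, and slate is untouched.

```bash
python3 -c "
from bench import r
print(r.hand_in())"
```

```text
the job is handed in; nothing more can be done
None
```

The limestone slab stands upright and released in the blue slot, seated on the liner and within about 1 px of centre in both views. The slate looks untouched in the last picture, the sandstone was never approached, and the job is handed in, though no verdict came back.

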